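# Load a lever into the arbor press behind its spring-hinged chip guard

### The arm

A 7-joint arm with a two-finger parallel gripper is mounted at the origin on the work surface. World frame = base frame: x ahead of the robot, y to its left, z up, the work surface at z = 0. Lengths are in m, angles in rad, forces in N, time in s.
With the tool pointing down it reaches from about 0.4 to 0.85 m from the base axis. Payload 4.5 kg.
Tool frame: the origin (TCP) lies between the finger pads; the fingertips stand 25 mm ahead of it and the grasp point (between the pads) lies 6 mm ahead of it; z points along the fingers, y is the line along which they close (so a half turn about z gives the same grasp; the last joint's range is limited). The gripper opens to 85 mm and grips with 20 to 120 N. Pads are 22 mm wide; open, the fingers measure 114 mm over their backs; the gripper's body (76 mm by 85 mm) begins 54 mm behind the grasp point. The pads swing forward as they close: fully open they stand 13 mm farther back than shut.
Start: joints at [-1.312, 0.689, -0.195, 1.565, 0.157, 0.902, -0.215], TCP at [0.139, 0.609, 0.256] pointing down, gripper open.
Joint ranges: [-3.01, 3.01], [-0.46, 2.08], [-1.47, 1.51], [0.13, 2.56], [-1, 4.14], [0.04, 2.09], [-2.66, 2.66]. Speed limits (rad/s): [2.57, 2.57, 3.14, 3.14, 3.14, 3.14, 3.14].

### API

Orientations are given as a unit quaternion [w, x, y, z].
In Python, from workcell import monitor, viewer, hand_in, nets gives the robot as it stands.
- The arm moves only by the tool arm_command, never from a script. Its argument "steps" is a list of rows, each a list of 3 entries, a list of its own where there are three numbers: the shift along the world's x, y, z in cm, then the turn, a rotation vector about the world's x, y, z in rad, then the opening, from 0 (shut) to 1 (fully open). A call has 1 to 20 rows; each row is the pose to reach, as a shift and turn from the pose commanded when the call began; what a row does not reach only later rows make up. A row lasts 1/12 s, in which the tool goes at most 41.7 mm and 7.16 degrees, less where a joint would pass 70% of its speed; a pose out of reach is approached as far as the arm can. A call with a gripper value outside its range is refused whole. The fingers move at their own pace and stop on an object; "squeeze" is the grip in N (left out, the last holds). Time passes only in rows, so rows that repeat a pose let the fingers close. It gives the time, the measured TCP pose, the force, the opening and the grip force at its end, in the units of the state.
- monitor.state(): the state, without advancing time (a new reading comes with each control period).
- viewer.snapshot(name): name is "side" or "top"; returns (picture, depth): 420x560x3 uint8, red, green, blue; 420x560 float32, m along the optical axis (not along the pixel's ray), 0 where there is no reading.
- viewer.get_calibration(name): a dict with "K" (3x3 intrinsics, pixels), "R" (3x3) and "t" (3): a world point X has camera coordinates R X + t. Camera axes: x right, y down, z forward; pixel columns grow to the right and rows downward; lengths in m; the calibration is good to about 2 mm. A picture is of the moment at which its call begins. get_calibration takes no time and is no camera call.
- hand_in(): hands the job in; it is judged then, once.
Trained networks look in the newest picture that a camera, given by its name, has taken for a name from the list of things; names that differ only in an ending like _2 or _b are one class to them, and where a whole thing is asked for, a point or a joint stands for the part that bears it (a point fixed in the world has none). Each returns a list of dicts, best first, with "conf" (0 to 1); they miss things now and then, are a little off and sometimes report something else, mostly with a low value. They report only what shows in the picture. A call takes as long as a camera call. They do not tell look-alikes from the thing itself.
- nets.find_in(camera, label): "box" ([left, top, right, bottom] in pixels, round what is visible of it).
- nets.outline_of(camera, label): "mask" (420x560 bool, what is visible of it) and "box" ([left, top, right, bottom] in pixels, round what is visible of it).
- nets.landmark_of(camera, label): "xy" ([column, row] in pixels: a listed point, or the origin of a listed thing).
The state is a dict: "time_s": time; "joints": joint angles; "qvel": joint speeds; "effort": joint torques, N m; "position": TCP position; "tool_rot": TCP orientation; "wrist_force": force on the tool from outside, world axes, zero at the start; "moment": the same for the moment, N m; "width": finger opening in m; "grasp_force": force on a finger pad.
Only numpy, scipy, OpenCV 4.12 (cv2) and the standard library are available. Lean on these libraries where they do the work, as an engineer would, in place of code of your own. Each camera call takes 0.05 s, during which the arm holds its last target. There are 200 camera calls.

### The job

Load the lever into the arbor press, ready for its bush to be pressed: swing the spring-hinged chip guard open, hold it open while you pass the lever's boss in under the ram, and push the boss home into the vee locator, wherever that has been set, with a light push of about 10 N so that it bears on both faces, flat on the anvil, with its arm pointing straight out of the front. Then let go so that the guard swings fully shut behind the boss and the lever stays seated. Force neither the guard nor the locator, and leave everything else on the bench where it is.

Things in the scene. Friction and masses are not known exactly. Their poses are not given: they have to be found in the camera images.
- lever_boss (a point): Centre of the lever's boss, half-way up (24 mm above its underside). The boss is an upright bare steel tube, 36 mm across, 48 mm tall, with a bronze bush in it, welded to the end of a straight box-section steel arm 12 mm wide and 16 mm tall, undersides flush. x axis: along the arm from its free end to the boss; z up. The free end is 165 mm behind the boss axis.
- lever: The lever as a whole, about 0.27 kg, centre of mass some 30 mm behind the boss axis; it starts lying flat on the bench with the boss upright. Origin on the boss axis at the underside; axes as for lever_boss. Leaned on the anvil it drags there (steel on steel, friction near 1), and that part of a push does not reach the locator.
- lever_grip (a point): Point on the lever's arm 135 mm behind the boss axis (30 mm short of its free end), half-way up the arm (8 mm above the underside); axes as for lever_boss. Held here, the hand stays outside the guard when the boss is home.
- seat (a point): Nominal place of lever_boss when home: on the ram axis, 24 mm above the anvil's face (a steel disc 120 mm across; its face is 58 mm above the bench). Press axes: x from the open front into the throat, y to the left as one faces the throat, z up. The ram ends in a flat round pad, 48 mm across, 38 mm above this point. The locator's setting shifts home by up to 8 mm along x.
- press: Grey cast arbor press fixed to the bench, 340 mm tall; origin at bench level under the ram axis, axes as for seat. Base 120 mm wide, 30 mm high, reaching forward to x = -90 mm; head overhangs to x = -38 mm, 205 mm above the bench. Two fixed clear side screens 4 mm thick stand at y = +64 and -64 mm, from x = -42 to +85 mm, 152 mm tall. Handle high up on the +y side.
- vee: Vee locator on the anvil: a dark steel block 30 mm tall, two upright faces at 90 degrees opening to the front, mouth 44 mm wide, bisector on the press's x axis. It is clamped where the fitter set it, up to 8 mm nearer or farther along x than nominal; only touch tells. A boss bearing on both faces is at seat y = 0, x = the setting (0 nominal). Origin and axes: those of the press, not of the block.
- guard (a joint): Opening angle (rad) of the spring-hinged chip guard across the throat's front: 0 shut, stop at 1.75. Clear upright panel 4 mm thick; hinge line upright at x = -45, y = -66 mm in the seat's frame; shut, it runs along +y to its free edge at y = +99 mm, 33 mm past the side screen, a lip to hook from behind. The free edge swings out to -x. Spring: 0.11 N m shut, plus 0.11 per rad.
- guard_edge (a point): Middle of the aluminium strip on the guard's free edge (10 mm wide, 70 mm tall), 160 mm from the hinge line, 119 mm above the bench; moves with the guard. Shut, the guard's back face is at x = -43 mm in the seat's frame. Its lower edge is 26 mm above the anvil, its top 96 mm: the lever's arm passes under it, the boss does not.
- strap: Bystander: flat steel strap 150 x 22 x 6 mm with two holes, no boss. Origin under its centre.
- tape: Bystander: roll of masking tape, 90 mm across, 24 mm tall. Origin under its centre.
- bottle: Bystander: clear bottle, 64 mm across, 210 mm tall. Origin under its centre.
- wrench: Bystander: wrench lying on the bench.
- hammer: Bystander: hammer lying on the bench.
- bush: Bystander: flanged bronze bush, 32 mm across, 46 mm tall, standing on the bench. Origin under its centre.
Mind the look-alikes: they are no part of the job. What is shaped like the lever but black or blue is not meant.

How it is judged:
On the way, in this order (a step that is already met when the one before it is completed fails the run):
1. the lever is picked up off the bench (height (world z) of lever_grip above 0.04 m), for 0.2 s.
2. the guard is swung open (value of joint guard above 0.6 rad), for 0.1 s.
3. the boss passes the guard line while the guard is held open (x of lever_boss in the frame of seat above -0.075 m and y of lever_boss in the frame of seat between -0.03 and 0.03 m and value of joint guard above 0.3 rad).
4. the boss is pushed home, centred in the vee locator within 2 mm and bearing on it with at least 5 N (y of lever_boss in the frame of seat between -0.002 and 0.002 m and contact force between lever and vee above 5 N), for 0.1 s.
At the end, for the whole second after the job is handed in: The boss stands in the vee, centred within 2 mm across it and within 10 mm of the nominal seat in depth; the lever flat on the anvil (height within 3 mm, tilt under 0.04 rad), its arm within 0.14 rad of straight out, at rest and released; the guard shut (under 0.03 rad) (x of lever_boss in the frame of seat between -0.01 and 0.01 m and y of lever_boss in the frame of seat between -0.002 and 0.002 m and z of lever_boss in the frame of seat between -0.003 and 0.003 m and angle between lever_boss's own z axis and vertical below 0.04 rad and angle between the x axis of lever_boss and the x axis of seat, either way round below 0.14 rad and x of lever_grip in the frame of seat below -0.1 m and value of joint guard below 0.03 rad and linear speed of lever below 0.01 m/s); the robot touches nothing.
It fails at once if the guard is forced: more than 15 N on it (contact force between guard and anything else above 15 N).
It fails at once if the locator is forced: more than 15 N on it (contact force between vee and anything else above 15 N).
It fails at once if a bystander is moved more than 20 mm (distance of any of strap, tape, bottle, wrench, hammer, bush from where it was at the start of the episode above 0.02 m).
It also fails if it takes over 66 s, if anything falls off the work surface, if the arm or the gripper's body presses on something with over 40 N, if the wrist force passes 120 N, or if a joint passes its speed limit or range.

## Working session

There is one attempt and no reset: what is moved stays moved. The work goes in short steps, Python scripts to look and compute and a tool call to move; the robot and the scene stay as the last step left them, time stands still between calls to the robot, and variables do not carry over. Pictures are saved under pics/ and viewed, at most 12 in all, crops included, and the job is handed in when it is done.

Besides the shell and the picture viewer there is one more tool, called after "Request:" as name(argument=value, ...) on one line, values as JSON. arm_command: Moves the arm, as the interface text tells. Its arguments: {"type":"object","properties":{"steps":{"type":"array","items":{"type":"array"}},"squeeze":{"type":"number"}},"required":["steps"]}

```bash
mkdir -p pics; ls
cat > h.py <<'E'
import numpy as np,cv2
from workcell import monitor,viewer,hand_in,nets
def snap(n,f=None):
    p,d=viewer.snapshot(n)
    if f: cv2.imwrite('pics/'+f,p[:,:,::-1])
    return p,d
def ray(n,uv):
    c=viewer.get_calibration(n);K,R,t=[np.array(c[k]) for k in'KRt']
    v=R.T@np.linalg.inv(K)@np.array([uv[0],uv[1],1.]);return -R.T@t,v
def onz(n,uv,z):
    o,v=ray(n,uv);return o+v*(z-o[2])/v[2]
def at(n,uv,d):
    o,v=ray(n,uv);return o+v*d
def pix(n,X):
    c=viewer.get_calibration(n);q=np.array(c['K'])@(np.array(c['R'])@np.array(X)+np.array(c['t']));return q[:2]/q[2]
E
python3 - <<'E'
from h import *
np.set_printoptions(precision=3,suppress=True)
a=[]
for n in['top','side']:
    p,d=snap(n,n+'0.png');np.save(n+'d.npy',d)
    print(n,ray(n,(280,210)))
    for l in['lever_boss','lever_grip','guard_edge','press','lever','seat','vee']:
        try:
            for r in nets.landmark_of(n,l)[:4]:
                u=r['xy'];dd=d[int(u[1]),int(u[0])];print(l,round(r['conf'],2),np.array(u),at(n,u,dd))
        except Exception as e: print(l,e)
print(monitor.state())
E
```

```text
pics
top (array([0.349, 0.068, 1.974]), array([ 0.084,  0.018, -0.996]))
lever_boss 0.75 [400.9 115.9] [ 0.843 -0.345  0.036]
lever_boss 0.6 [281.8 195.2] [0.563 0.095 0.058]
lever_boss 0.58 [371.6 286.2] [ 0.235 -0.211  0.053]
lever_boss 0.2 [278.7 195.6] [0.563 0.106 0.051]
lever_grip 0.6 [386.1 155.5] [ 0.704 -0.289  0.01 ]
lever_grip 0.58 [408.5 294.9] [ 0.198 -0.346  0.016]
lever_grip 0.52 [386.1 219.6] [ 0.466 -0.271  0.057]
guard_edge 0.73 [390.8 189.3] [ 0.561 -0.273  0.16 ]
press 0.6 [385.6 219.4] [ 0.467 -0.269  0.056]
press 0.31 [253.3 159.5] [0.704 0.196 0.003]
lever 0.69 [397.3 123.1] [ 0.816 -0.33   0.039]
lever 0.67 [371.6 284.9] [ 0.239 -0.212  0.044]
lever 0.51 [277.6 195.4] [0.564 0.11  0.051]
seat 0.9 [393.6 219.8] [ 0.453 -0.26   0.251]
vee 0.56 [388.6 218.8] [ 0.469 -0.28   0.059]
side (array([-0.135, -0.569,  0.906]), array([ 0.559,  0.512, -0.653]))
lever_boss 0.86 [269.9 370. ] [ 0.218 -0.234  0.046]
lever_boss 0.54 [457.5 250.8] [ 0.816 -0.345  0.05 ]
lever_grip 0.78 [415.1 274.9] [ 0.447 -0.38   0.28 ]
lever_grip 0.66 [238.5 203.9] [0.557 0.239 0.014]
press 
[... 187 characters left out ...]
0.68 [365.7 309.4] [ 0.479 -0.288  0.057]
seat 0.54 [359.1 328.8] [-0.135 -0.569  0.906]
seat 0.23 [360.  330.2] [ 0.389 -0.328  0.11 ]
vee 0.67 [276.7 194.8] [0.685 0.198 0.002]
vee 0.57 [364.1 328.1] [ 0.386 -0.337  0.13 ]
{'time_s': 0.8, 'joints': array([-1.312,  0.689, -0.195,  1.565,  0.157,  0.902, -0.215]), 'qvel': array([ 0.   ,  0.   , -0.001,  0.001, -0.001,  0.001,  0.002]), 'effort': array([  0.   , -53.951,  -1.267, -15.888,   0.01 ,   0.001,   0.   ]), 'position': array([0.139, 0.609, 0.256]), 'tool_rot': array([-0.   ,  0.112,  0.994,  0.   ]), 'wrist_force': array([0.492, 0.643, 0.171]), 'moment': array([0.003, 0.022, 0.031]), 'grasp_force': 0.0, 'width': 0.08523353555514482}
```

View pics/top0.png

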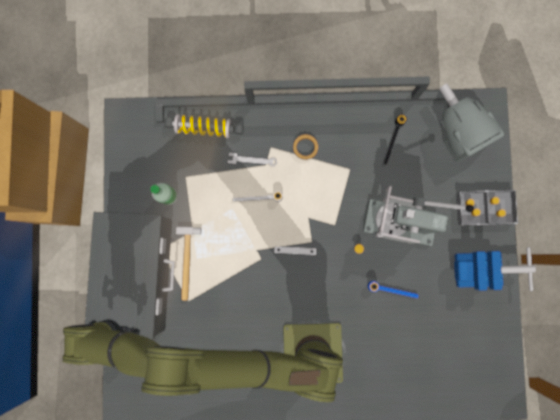

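View pics/side0.png

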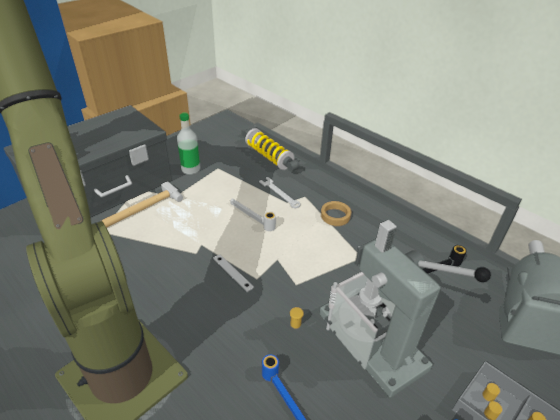

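Candidates for the lever: bare steel one, boss at top (279,195) / side (270,218); black one at top (401,118); blue one at top (372,286); strap at top (296,251). The bare steel one is the lever. The press front faces image-left in the top view (world +y). I'll make one close crop to check the choice.

Run:
```python
from h import *
np.set_printoptions(precision=3,suppress=True)
t=cv2.imread('pics/top0.png');s=cv2.imread('pics/side0.png')
a=cv2.resize(t[180:215,220:300],(400,175),interpolation=2);b=cv2.resize(s[190:240,220:290],(400,286),interpolation=2)
c=cv2.resize(t[180:260,360:450],(400,356),interpolation=2);d=cv2.resize(s[210:390,310:440],(400,554),interpolation=2)[:554]
o=np.zeros((560,800,3),np.uint8);o[:175,:400]=a;o[180:466,:400]=b;o[:554,400:]=d
cv2.imwrite('pics/crop1.png',o);cv2.imwrite('pics/crop2.png',cv2.resize(t[180:260,355:455],(800,640),interpolation=2)[:600])
for n in['top','side']:
    dm=np.load(n+'d.npy');c=viewer.get_calibration(n);v,u=np.mgrid[:420,:560]
    P=np.linalg.inv(c['K'])@np.stack([u.ravel()*1.,v.ravel(),np.ones(u.size)]);X=((P*dm.ravel()).T-c['t'])@np.array(c['R'])
    X=X[dm.ravel()>0];np.save(n+'X.npy',X)
    m=(abs(X[:,0]-.56)<.06)&(X[:,1]>.06)&(X[:,1]<.32)
    b=X[m&(X[:,2]>.04)&(X[:,2]<.06)];r=X[m&(X[:,2]>.01)&(X[:,2]<.02)]
    print(n,'boss',len(b),b.mean(0),b.min(0),b.max(0),'arm',len(r),r.mean(0),r.min(0),r.max(0))
    q=np.cov(r[:,:2].T);w,V=np.linalg.eigh(q);print(V[:,1])
    m=(abs(X[:,0]-.46)<.14)&(X[:,1]>-.42)&(X[:,1]<-.13)
    for lo,hi in[(.02,.035),(.05,.065),(.14,.165),(.19,.21),(.26,.36)]:
        b=X[m&(X[:,2]>lo)&(X[:,2]<hi)]
        if len(b): print(lo,hi,len(b),cv2.minAreaRect((b[:,:2]*1000).astype(np.float32)),b[:,2].mean())
```

```text
top boss 78 [0.563 0.11  0.049] [0.547 0.094 0.04 ] [0.581 0.126 0.06 ] arm 152 [0.561 0.191 0.014] [0.502 0.062 0.01 ] [0.618 0.316 0.02 ]
[0.018 1.   ]
0.02 0.035 520 ((455.58526611328125, -286.5331726074219), (179.29049682617188, 255.880859375), 4.89049768447876) 0.028357071378125792
0.05 0.065 367 ((454.0706481933594, -270.86846923828125), (163.518798828125, 255.78765869140625), 10.582549095153809) 0.05715596918195161
0.14 0.165 249 ((467.5672302246094, -331.8797302246094), (173.60890197753906, 168.7013397216797), 75.51677703857422) 0.1528384724023422
0.19 0.21 1 ((416.65814208984375, -384.8824768066406), (0.0, 0.0), 0.0) 0.19612197618699823
0.26 0.36 1106 ((467.00537109375, -336.84088134765625), (167.7369384765625, 104.2353286743164), 87.86915588378906) 0.2813731855082835
side boss 108 [0.558 0.106 0.047] [0.542 0.091 0.04 ] [0.576 0.126 0.053] arm 197 [0.555 0.183 0.015] [0.538 0.09  0.01 ] [0.572 0.274 0.02 ]
[0.012 1.   ]
0.02 0.035 945 ((437.342041015625, -294.53948974609375), (172.15853881835938, 250.4110107421875), 0.0640161782503128) 0.029346279114487426
0.05 0.065 700 ((453.29229736328125, -330.87115478515625), (187.97274780273438, 133.3556365966797), 77.41532897949219) 0.05809033032939926
0.14 0.165 867 ((422.8044128417969, -326.6627197265625), (181.13446044921875, 93.19293212890625), 72.43453216552734) 0.15128290719859178
0.19 0.21 177 ((425.98919677734375, -342.1886291503906), (154.9979705810547, 15.566120147705078), 81.51194763183594) 0.20025705778066002
0.26 0.36 2838 ((468.1923522949219, -345.2467041015625), (164.8939971923828, 98.17382049560547), 78.14238739013672) 0.2834809797209328
```

View pics/crop1.png

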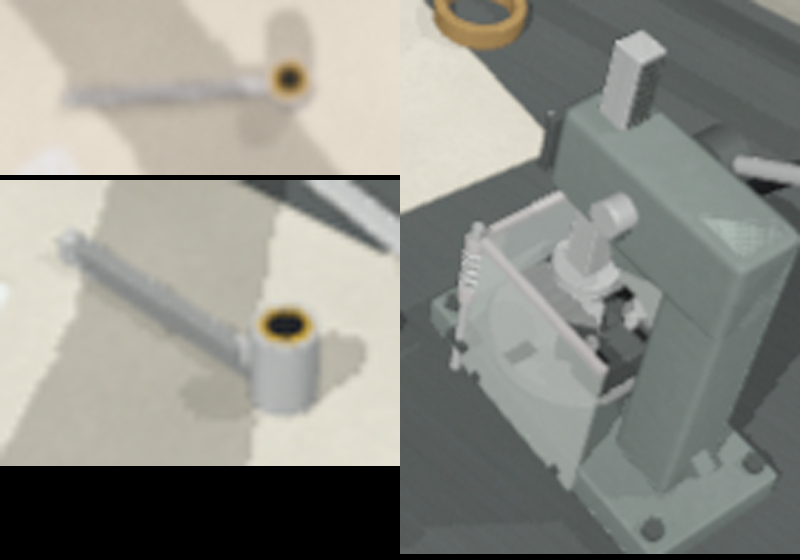

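View pics/crop2.png

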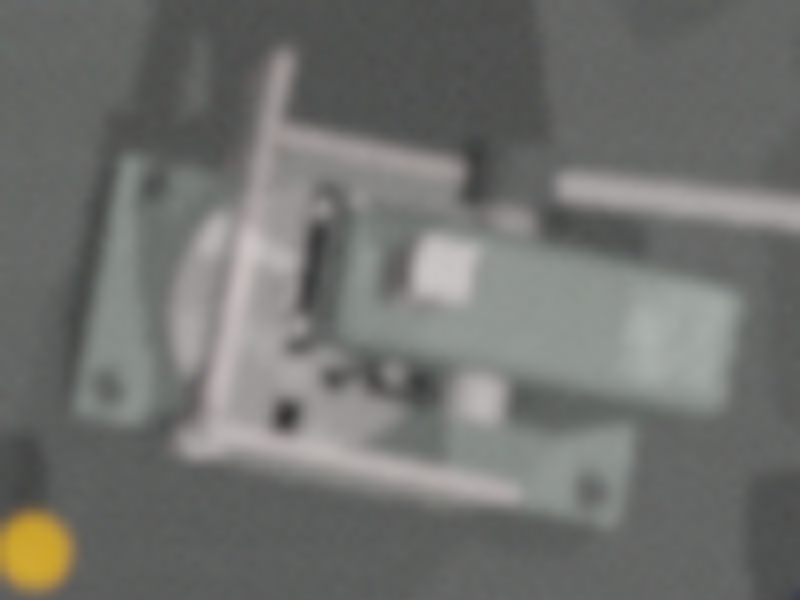

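Crops confirm it: the bare steel tube with the bronze bush (top ≈(278,196), side ≈(270,215)), arm running toward +y. The guard runs from the hinge (top ≈(381,234)) to the free edge (≈(391,186)). Next I fit the press pose from its corners.

Run:
```python
from h import *
from scipy.optimize import least_squares
np.set_printoptions(precision=4,suppress=True)
T=lambda u,v:(355+u/8-.44,180+v/8-.44)
S=lambda u,v:(310+(u-400)/3.077-.3,210+v/3.077-.3)
F=[('top',(-.045,.099,.154),T(285,50)),('top',(-.045,-.066,.154),T(205,440)),('top',(.085,.064,.152),T(462,165)),('top',(.085,-.064,.152),T(520,492)),
('top',(-.09,.06,.03),T(118,152)),('top',(-.09,-.06,.03),T(78,415)),
('side',(-.042,-.064,.152),S(487,238)),('side',(.085,-.064,.152),S(606,378)),('side',(-.09,-.06,.03),S(433,303))]
def W(p,X):
    c,s=np.cos(p[2]),np.sin(p[2]);return np.array([p[0]+c*X[0]-s*X[1],p[1]+s*X[0]+c*X[1],X[2]])
f=lambda p,n=None:np.concatenate([pix(n_,W(p,X))-u for n_,X,u in F if n in(None,n_)])
for n in[None,'top','side']:
    r=least_squares(f,[.46,-.28,-1.7],args=(n,),loss='soft_l1');print(n,r.x);print(r.fun.reshape(-1,2).round(1).tolist())
print('boss',onz('top',(277.4,195.2),.048),onz('side',(269.8,214.9),.048),'end',onz('top',(220+65/5-.4,180+97/5-.4),.016),onz('side',(220+70/5.714-.4,190+60/5.714-.4),.016),'bush',onz('top',(359,248.5),.046))
```

```text
None [ 0.4671 -0.2954 -1.7835]
[[-0.1, 0.2], [1.6, -0.4], [14.1, 3.1], [0.6, -0.3], [0.4, 0.2], [-0.4, 0.1], [-1.4, 0.2], [1.0, -2.8], [-0.9, -2.2]]
top [ 0.468  -0.293  -1.7776]
[[-1.0, 0.0], [1.0, -0.5], [13.3, 2.7], [0.0, -0.7], [-0.4, 0.1], [-1.0, 0.1]]
side [ 0.4634 -0.3008 -1.8195]
[[-0.6, 1.6], [0.2, -0.1], [0.4, -1.2]]
boss [0.5647 0.1105 0.048 ] [0.562 0.108 0.048] end [0.559  0.2737 0.016 ] [0.5528 0.2651 0.016 ] bush [ 0.3674 -0.1729  0.046 ]
```

Request:
arm_command(steps=[[[4,-3.4,0],[0,0,-0.12],1],[[8,-6.8,0],[0,0,-0.24],1],[[12,-10.2,0],[0,0,-0.36],1],[[15,-13,0],[0,0,-0.48],1],[[18,-15.6,0],[0,0,-0.6],1],[[21,-18,0],[0,0,-0.72],1],[[25,-21.6,-2],[0,0,-0.84],1],[[29,-25,-4],[0,0,-0.96],1],[[33,-28.5,-6],[0,0,-1.08],1],[[36,-31,-8],[0,0,-1.2],1],[[39,-34,-10],[0,0,-1.315],1],[[41.9,-36.2,-13],[0,0,-1.315],1],[[41.9,-36.2,-16],[0,0,-1.315],1],[[41.9,-36.2,-16],[0,0,-1.315],1],[[41.9,-36.2,-16],[0,0,-1.315],1],[[41.9,-36.2,-16],[0,0,-1.315],1]], squeeze=100)

```text
time_s: 2.13
position: [0.5593, 0.2427, 0.0935]
tool_rot: [0.001, 0.698, 0.716, -0.002]
wrist_force: [-0.1, -1.0, 0.2]
width: 0.0854
grasp_force: 0.0
```

Run:
```python
from h import *
p,d=snap('side');q,e=snap('top')
o=np.zeros((600,800,3),np.uint8);o[:,:400]=cv2.resize(p[150:270,200:280],(400,600),interpolation=2);o[:300,400:]=cv2.resize(q[165:225,220:300],(400,300),interpolation=2)
cv2.imwrite('pics/c3.png',o[:,:,::-1])
print(monitor.state()['position'],pix('side',[.5593,.2427,.0685]))
```

```text
[0.55768445 0.24834056 0.09647015] [237.63358282 189.12141186]
```

View pics/c3.png

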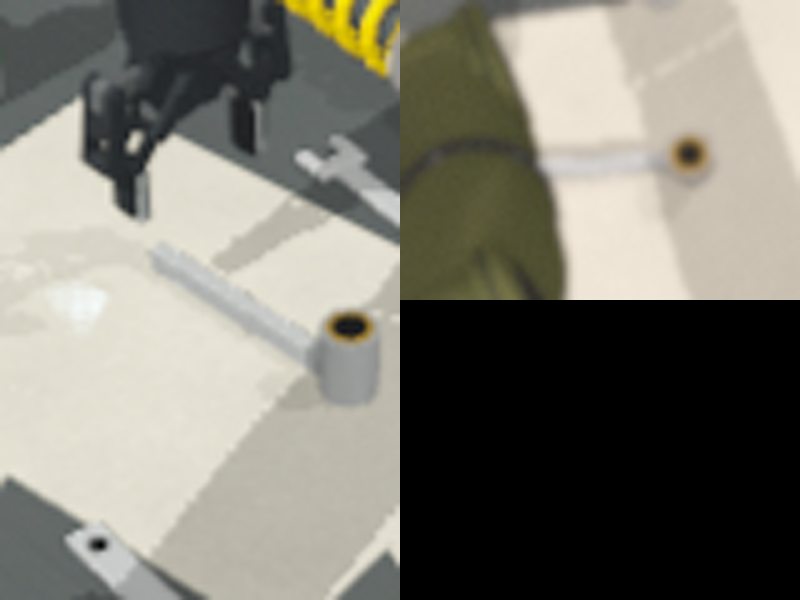

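The fingers straddle the arm near its free end (side crop: free end ≈(231,201), boss ≈(270,215)). Descending.

Request:
arm_command(steps=[[[0,0,-3.5],[0,0,0],1],[[0,0,-6],[0,0,0],1],[[0,0,-6.7],[0,0,0],1],[[0,0,-6.7],[0,0,0],1],[[0,0,-6.7],[0,0,0],0.5],[[0,0,-6.7],[0,0,0],0],[[0,0,-6.7],[0,0,0],0],[[0,0,-6.7],[0,0,0],0],[[0,0,-6.7],[0,0,0],0],[[0,0,-6.7],[0,0,0],0],[[0,0,-6.7],[0,0,0],0],[[0,0,-6.7],[0,0,0],0]], squeeze=110)

```text
time_s: 3.23
position: [0.5585, 0.2474, 0.0302]
tool_rot: [0.0, 0.696, 0.718, 0.0]
wrist_force: [-1.6, -0.9, 6.1]
width: 0.0085
grasp_force: 108.4
```

Request:
arm_command(steps=[[[0,0,2],[0,0,0],0],[[0,0,5],[0,0,0],0],[[0,0,8],[0,0,0],0],[[0,0,10],[0,0,0],0],[[0,0,10],[0,0,0],0],[[0,0,10],[0,0,0],0],[[0,0,10],[0,0,0],0]])

```text
time_s: 3.82
position: [0.5572, 0.247, 0.128]
tool_rot: [-0.001, 0.696, 0.718, -0.001]
wrist_force: [-0.0, -0.6, -2.6]
width: 0.0085
grasp_force: 108.1
```

Run:
```python
from h import *
np.set_printoptions(precision=4,suppress=True)
s=monitor.state();print(s['position'],s['tool_rot'],s['width'],s['wrist_force'],s['moment'])
p,d=snap('side');q,e=snap('top')
o=np.zeros((600,800,3),np.uint8);o[:,:400]=cv2.resize(p[110:230,210:290],(400,600),interpolation=2);o[:300,400:]=cv2.resize(q[165:225,220:300],(400,300),interpolation=2)
cv2.imwrite('pics/c4.png',o[:,:,::-1])
for n,d in(('side',d),('top',e)):
    c=viewer.get_calibration(n);v,u=np.mgrid[:420,:560]
    P=np.linalg.inv(c['K'])@np.stack([u.ravel()*1.,v.ravel(),np.ones(u.size)]);X=((P*d.ravel()).T-c['t'])@np.array(c['R'])
    m=(d.ravel()>0)&(abs(X[:,0]-.56)<.04)&(X[:,1]>.08)&(X[:,1]<.2)&(X[:,2]>.08)
    a=X[m&(X[:,1]>.135)];b=X[m&(X[:,1]<.13)]
    print(n,len(a),np.percentile(a,[2,98],0),len(b),np.percentile(b,[2,50,98],0))
    print(np.polyfit(a[:,1],a[:,0],1),np.polyfit(a[:,1],a[:,2],1))
```

```text
[0.5572 0.247  0.128 ] [-0.0006  0.696   0.718  -0.0011] 0.00850236270689284 [-0.0397 -0.6249 -2.5765] [0.2761 0.0035 0.0076]
side 535 [[0.5207 0.1414 0.0996]
 [0.5618 0.1996 0.5371]] 246 [[0.5417 0.0894 0.0976]
 [0.5523 0.1007 0.1327]
 [0.5737 0.1259 0.1468]]
[-0.2757  0.5935] [ 7.7    -1.0576]
top 124 [[0.5211 0.1382 0.1013]
 [0.5665 0.1997 0.5592]] 104 [[0.5453 0.0928 0.1025]
 [0.5599 0.1095 0.142 ]
 [0.5791 0.1266 0.1527]]
[-0.416   0.6245] [ 6.6452 -0.9165]
```

View pics/c4.png

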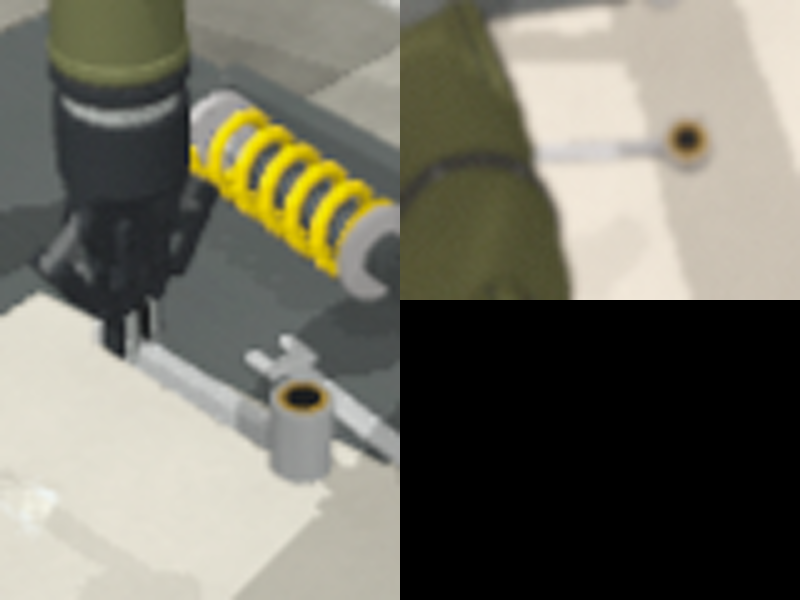

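```bash
cat >> h.py <<'E'
PP=[.4671,-.2954,-1.7835];L=.1375
def tcp(bx,by,p=PP,L=L,dy=0):
    c,s=np.cos(p[2]),np.sin(p[2]);x=bx/1000-L;y=by/1000;return np.array([p[0]+c*x-s*y,p[1]+s*x+c*y])
def inpress(X,p=PP):
    c,s=np.cos(p[2]),np.sin(p[2]);d=np.array(X[:2])-p[:2];return np.array([c*d[0]+s*d[1],-s*d[0]+c*d[1]])*1000
E
python3 - <<'E'
from h import *
np.set_printoptions(precision=4,suppress=True)
print('boss',onz('top',(276.8,192.2),.146),onz('side',(270,188.8),.146))
for b in[(-15,160),(-15,90),(-60,88),(-90,80),(-120,60),(-115,20),(-95,0),(-75,0),(-50,0),(-20,0)]: print(b,tcp(*b),(tcp(*b)-[.5572,.247])*100,(tcp(*b)-tcp(-15,90))*100)
E
```

```text
boss [0.564  0.1101 0.146 ] [0.5596 0.1066 0.146 ]
(-15, 160) [ 0.6557 -0.1801] [  9.8487 -42.7113] [ 6.8422 -1.4777]
(-15, 90) [ 0.5873 -0.1653] [  3.0065 -41.2336] [0. 0.]
(-60, 88) [ 0.5948 -0.1209] [  3.761  -36.7928] [0.7545 4.4408]
(-90, 80) [ 0.5933 -0.0899] [  3.6123 -33.6915] [0.6058 7.5421]
(-120, 60) [ 0.5801 -0.0564] [  2.2907 -30.3369] [-0.7158 10.8967]
(-115, 20) [ 0.54   -0.0528] [ -1.7247 -29.9812] [-4.7312 11.2524]
(-95, 0) [ 0.5162 -0.0681] [ -4.1018 -31.514 ] [-7.1083  9.7196]
(-75, 0) [ 0.512  -0.0877] [ -4.5241 -33.4689] [-7.5306  7.7647]
(-50, 0) [ 0.5067 -0.1121] [ -5.0518 -35.9126] [-8.0583  5.3211]
(-20, 0) [ 0.5003 -0.1414] [ -5.6851 -38.8449] [-8.6916  2.3887]
```

Lever is held, flat (moment 0.28 N·m matches its weight). Now I move to beside the lip, on the press +y side.

Request:
arm_command(steps=[[[4,-3,0],[0,0,-0.06],0],[[7.9,-6.5,0],[0,0,-0.12],0],[[7.9,-10,0],[0,0,-0.18],0],[[7.9,-14,0],[0,0,-0.244],0],[[7.9,-18,0],[0,0,-0.244],0],[[7.9,-22,0],[0,0,-0.244],0],[[7.9,-26,0],[0,0,-0.244],0],[[7.9,-30,-1],[0,0,-0.244],0],[[7.9,-34,-2],[0,0,-0.244],0],[[7.9,-37,-3],[0,0,-0.244],0],[[7.9,-40,-3.7],[0,0,-0.244],0],[[7.9,-41.5,-3.7],[0,0,-0.244],0],[[7.9,-42.3,-3.7],[0,0,-0.244],0],[[7.9,-42.3,-3.7],[0,0,-0.244],0],[[7.9,-42.3,-3.7],[0,0,-0.244],0]])

```text
time_s: 5.17
position: [0.6378, -0.1732, 0.0923]
tool_rot: [-0.001, 0.778, 0.629, 0.001]
wrist_force: [0.3, 0.8, -2.1]
width: 0.0087
grasp_force: 108.2
```

Run:
```python
from h import *
np.set_printoptions(precision=4,suppress=True)
s=monitor.state();print(s['position'],s['tool_rot'],s['width'],s['wrist_force'],s['moment'])
print('tcp in press',inpress(s['position']))
q,e=snap('top');p,d=snap('side')
o=np.zeros((600,800,3),np.uint8);o[:,:440]=cv2.resize(q[170:260,355:421],(440,600),interpolation=2);o[:500,440:]=cv2.resize(p[210:360,320:428],(360,500),interpolation=2)
cv2.imwrite('pics/c5.png',o[:,:,::-1])
for n in('top','side'):
  for l in('lever_boss','guard_edge'):
    for r in nets.landmark_of(n,l)[:3]:
        print(n,l,r['conf'],np.array(r['xy']),onz(n,r['xy'],.085 if 'b' in l[:7] else .119))
```

```text
[ 0.6378 -0.1732  0.0923] [-0.0008  0.7777  0.6286  0.0009] 0.008668394575447045 [ 0.3312  0.7896 -2.1081] [ 0.3394 -0.0845 -0.0311]
tcp in press [-155.4603  141.0859]
top lever_boss 0.69 [399.2 116.9] [ 0.8271 -0.3282  0.085 ]
top lever_boss 0.6 [374.6 287.4] [ 0.2322 -0.2165  0.085 ]
top lever_boss 0.58 [185.7 263.9] [0.3306 0.4327 0.085 ]
top guard_edge 0.76 [390.9 193.6] [ 0.5514 -0.2804  0.119 ]
top guard_edge 0.49 [251.4 162.6] [0.6723 0.1957 0.119 ]
side lever_boss 0.59 [459.4 255.3] [ 0.7656 -0.3657  0.085 ]
side lever_boss 0.58 [272.6 371.5] [ 0.2033 -0.2557  0.085 ]
side lever_boss 0.35 [366.7 308.9] [ 0.4614 -0.2979  0.085 ]
```

View pics/c5.png

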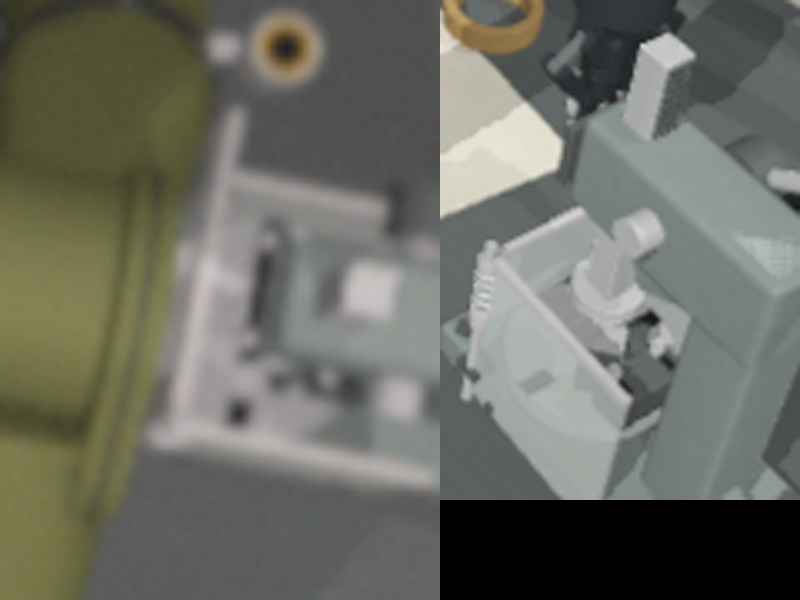

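Run:
```python
from h import *
np.set_printoptions(precision=4,suppress=True)
T=lambda u,v:(355+u/6.667-.43,170+v/6.667-.43)
b=onz('top',T(287,47),.110);print(b,inpress(b))
ax=2*np.arctan2(.6286,.7777)-np.pi/2;print('arm yaw',ax-np.pi/2)
k=np.array([.6378,-.1732])+.1375*np.array([np.cos(ax-np.pi/2),np.sin(ax-np.pi/2)]);print('kin boss',k,inpress(k))
for n,u,z in(('edge',(236,112),.154),('hinge',(178,432),.154),('screenfrontL',(228,182),.152),('Lrear',(385,208),.152),('R420',(420,478),.152),('Rfront',(190,432),.152)): X=onz('top',T(*u),z);print(n,X,inpress(X))
```

```text
[ 0.6107 -0.3079  0.11  ] [-18.0782 143.048 ]
arm yaw -1.7820529114368993
kin boss [ 0.609  -0.3076] [-17.9816 141.2552]
edge [ 0.5722 -0.2718  0.154 ] [-45.2492  97.708 ]
hinge [ 0.4114 -0.2356  0.154 ] [-46.6741 -67.0268]
screenfrontL [ 0.5369 -0.2666  0.152 ] [-42.9234  62.1656]
Lrear [ 0.5215 -0.3452  0.152 ] [37.1527 63.7111]
R420 [ 0.3851 -0.3562  0.152 ] [ 76.7567 -67.2997]
Rfront [ 0.4113 -0.242   0.152 ] [-40.4431 -65.7812]
```

Request:
arm_command(steps=[[[-1.5,0.2,0],[0,0,0],0],[[-3,0.5,0],[0,0,0],0],[[-4.2,0.8,0],[0,0,0],0],[[-5.3,0.9,0],[0,0,0],0],[[-5.3,0.9,0],[0,0,0],0],[[-5.3,0.9,0],[0,0,0],0]])

```text
time_s: 5.97
position: [0.5845, -0.1664, 0.0926]
tool_rot: [0.0, 0.778, 0.628, 0.0]
wrist_force: [1.0, -0.1, -1.9]
width: 0.0085
grasp_force: 108.2
```

```bash
sed -i 's/^PP=.*;L/PP=[.4642,-.2948,-1.7835];L/' h.py
python3 - <<'E'
from h import *
np.set_printoptions(precision=4,suppress=True)
s=monitor.state();print(s['position'],s['tool_rot'],s['wrist_force'],s['moment'])
print('boss in press',inpress(s['position'])+[137.5,0])
q,e=snap('top');p,d=snap('side')
o=np.zeros((600,800,3),np.uint8);o[:,:440]=cv2.resize(q[170:260,355:421],(440,600),interpolation=2);o[:500,440:]=cv2.resize(p[210:360,320:428],(360,500),interpolation=2)
cv2.imwrite('pics/c6.png',o[:,:,::-1])
now=tcp(*(inpress(s['position'])+[137.5,0]))
for b in[(-16,90),(-60,88),(-90,80),(-120,60),(-120,40),(-115,20),(-95,0),(-75,0),(-50,0),(-20,0)]: print(b,(tcp(*b)-now)*100)
E
```

```text
[ 0.5845 -0.1664  0.0926] [0.0002 0.7781 0.6281 0.0001] [ 1.0317 -0.1224 -1.8901] [ 0.282  -0.1295 -0.067 ]
boss in press [-13.3892  90.5317]
(-16, 90) [0.0031 0.2664]
(-60, 88) [0.7365 4.6095]
(-90, 80) [0.5878 7.7108]
(-120, 60) [-0.7338 11.0654]
(-120, 40) [-2.6887 11.4876]
(-115, 20) [-4.7492 11.421 ]
(-95, 0) [-7.1263  9.8883]
(-75, 0) [-7.5485  7.9334]
(-50, 0) [-8.0763  5.4897]
(-20, 0) [-8.7096  2.5573]
```

View pics/c6.png

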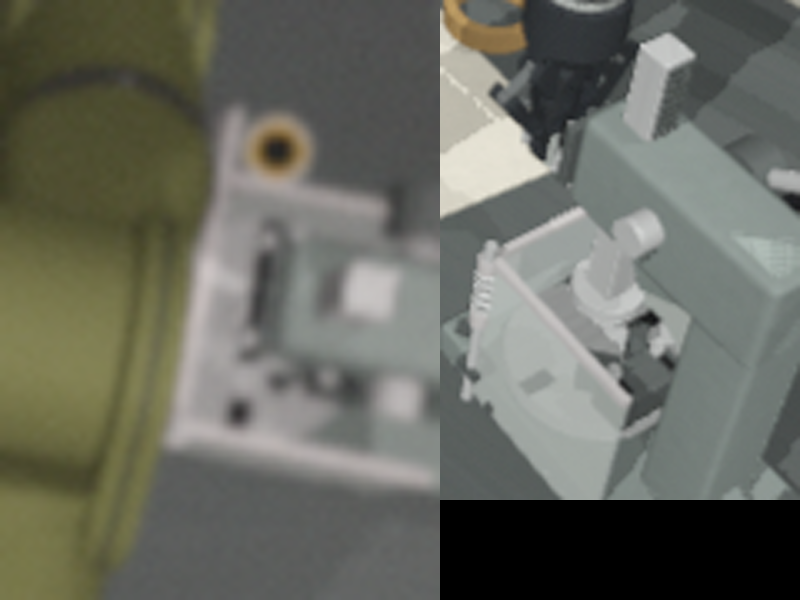

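The boss (crop (278,150)) sits behind the lip, whose end is at (236,108), and clear of the side screen. I pull the guard open gently.

Request:
arm_command(steps=[[[0.15,0.8,0],[0,0,0],0],[[0.3,1.6,0],[0,0,0],0],[[0.45,2.4,0],[0,0,0],0],[[0.6,3.3,0],[0,0,0],0],[[0.7,4.3,0],[0,0,0],0],[[0.7,5.3,0],[0,0,0],0],[[0.7,6.3,0],[0,0,0],0],[[0.6,7.4,0],[0,0,0],0],[[0.2,8.5,0],[0,0,0],0],[[-0.3,9.7,0],[0,0,0],0],[[-0.8,11,0],[0,0,0],0],[[-1.8,11.4,0],[0,0,0],0],[[-2.7,11.5,0],[0,0,0],0],[[-2.7,11.5,0],[0,0,0],0]])

```text
time_s: 7.23
position: [0.5549, -0.05, 0.0923]
tool_rot: [-0.001, 0.778, 0.629, -0.001]
wrist_force: [-0.3, -1.9, -1.3]
width: 0.0087
grasp_force: 108.2
```

Run:
```python
from h import *
np.set_printoptions(precision=4,suppress=True)
s=monitor.state();print(s['position'],s['tool_rot'],s['wrist_force'],s['moment'])
b=inpress(s['position'])+[137.5,0];print('boss in press',b)
q,e=snap('top');p,d=snap('side')
o=np.zeros((600,800,3),np.uint8);o[:,:440]=cv2.resize(q[170:260,355:421],(440,600),interpolation=2);o[:500,440:]=cv2.resize(p[210:360,320:428],(360,500),interpolation=2)
cv2.imwrite('pics/c7.png',o[:,:,::-1])
for t in[(-115,20),(-95,2),(-75,0),(-50,0),(-20,0)]: print(t,(tcp(*t)-tcp(*b))*100)
```

```text
[ 0.5549 -0.05    0.0923] [-0.0013  0.7777  0.6286 -0.001 ] [-0.2975 -1.8628 -1.3112] [-0.0691 -0.0849  0.1087]
boss in press [-120.9478   36.9267]
(-115, 20) [-1.7801 -0.224 ]
(-95, 2) [-3.9617 -1.799 ]
(-75, 0) [-4.5794 -3.7117]
(-50, 0) [-5.1072 -6.1554]
(-20, 0) [-5.7405 -9.0877]
```

View pics/c7.png

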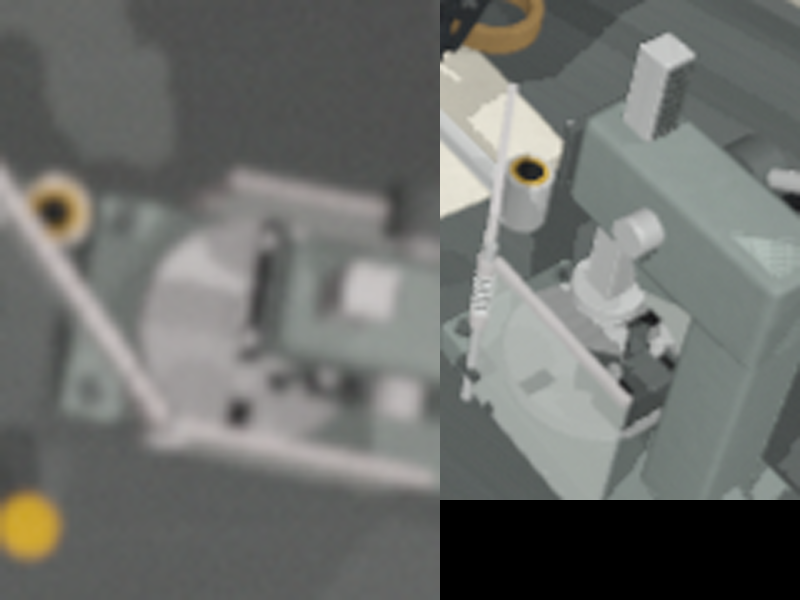

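The boss (crop (55,210)) holds the guard open at about 0.8 rad, panel running from the hinge (165,435) to (0,175). Passing in along the panel.

Request:
arm_command(steps=[[[-0.9,-0.1,0],[0,0,0],0],[[-1.8,-0.3,0],[0,0,0],0],[[-2.9,-1,0],[0,0,0],0],[[-4,-1.8,0],[0,0,0],0],[[-4.3,-2.7,0],[0,0,0],0],[[-4.6,-3.7,0],[0,0,0],0],[[-4.7,-4.4,0],[0,0,0],0],[[-4.9,-5.2,0],[0,0,0],0],[[-5.1,-6,0],[0,0,0],0],[[-5.2,-6.6,0],[0,0,0],0],[[-5.2,-6.6,0],[0,0,0],0],[[-5.2,-6.6,0],[0,0,0],0],[[-5.2,-6.6,0],[0,0,0],0]])

```text
time_s: 8.42
position: [0.5048, -0.1172, 0.0922]
tool_rot: [-0.001, 0.778, 0.628, -0.0]
wrist_force: [0.1, -2.1, -1.6]
width: 0.0087
grasp_force: 108.3
```

Run:
```python
from h import *
np.set_printoptions(precision=4,suppress=True)
s=monitor.state();print(s['position'],s['tool_rot'],s['wrist_force'],s['moment'])
a=2*np.arctan2(s['tool_rot'][2],s['tool_rot'][1])-np.pi;print('yaw',a)
b=inpress(s['position'])+[137.5,0];print('boss in press',b)
q,e=snap('top');p,d=snap('side')
o=np.zeros((600,800,3),np.uint8);o[:,:440]=cv2.resize(q[170:260,355:421],(440,600),interpolation=2);o[:500,440:]=cv2.resize(p[210:360,320:428],(360,500),interpolation=2)
cv2.imwrite('pics/c8.png',o[:,:,::-1])
```

```text
[ 0.5048 -0.1172  0.0922] [-0.0006  0.7783  0.6279 -0.0002] [ 0.1484 -2.1021 -1.6478] [-0.1924 -0.0274  0.0624]
yaw -1.7838891879384813
boss in press [-44.6265   2.2275]
```

View pics/c8.png

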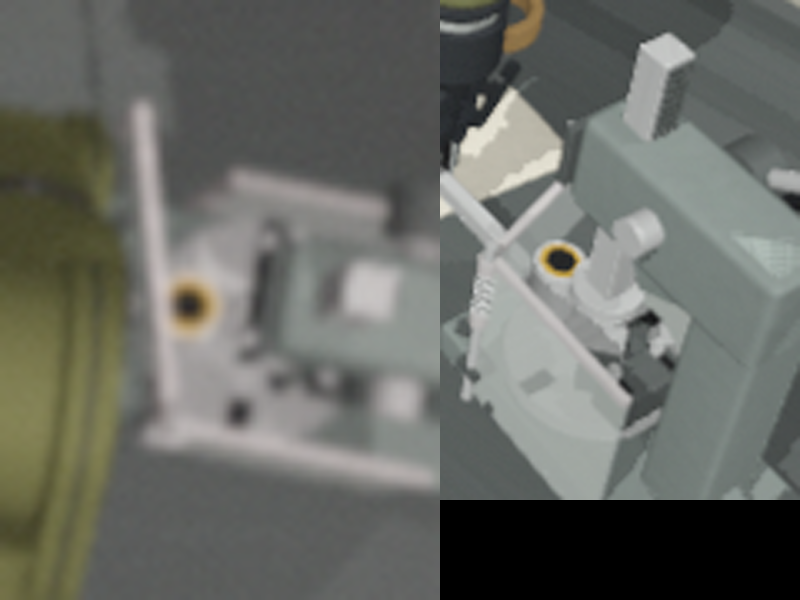

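Run:
```python
from h import *
np.set_printoptions(precision=4,suppress=True)
T=lambda u,v:(355+u/6.667-.43,170+v/6.667-.43)
S=lambda u,v:(320+(u-440)/3.333-.35,210+v/3.333-.35)
print('boss',inpress(onz('top',T(190,305),.110)),inpress(onz('side',S(560,261),.110)))
for n,u,z in(('Lrear',(385,208),.152),('Lf',(235,178),.152),('R420',(420,478),.152),('Rf',(190,437),.152),('ramtop',(370,292),.34)): print(n,inpress(onz('top',T(*u),z)))
for n,u,z in(('Rf',(497,258),.152),('Rr',(630,402),.152)): print('side',n,inpress(onz('side',S(*u),z)))
p=np.array([-1,0]);c,s=np.cos(PP[2]),np.sin(PP[2]);print('per mm x',c/10,s/10)
```

```text
boss [-44.8413   4.5657] [-41.5433   0.3098]
Lrear [37.127  66.6724]
Lf [-39.8166  67.78  ]
R420 [ 76.731  -64.3384]
Rf [-40.0447 -65.2928]
ramtop [-1.1864  1.3801]
side Rf [-42.2961 -60.4042]
side Rr [ 84.8103 -63.3796]
per mm x -0.021110341069775006 -0.09774637333383665
```

Request:
arm_command(steps=[[[-0.28,-0.6,-0.1],[0,0,0],0],[[-0.41,-1.2,-0.2],[0,0,0],0],[[-0.54,-1.8,-0.22],[0,0,0],0],[[-0.66,-2.4,-0.22],[0,0,0],0],[[-0.74,-2.7,-0.22],[0,0,0],0],[[-0.8,-2.96,-0.22],[0,0,0],0],[[-0.8,-2.96,-0.22],[0,0,0],0],[[-0.8,-2.96,-0.22],[0,0,0],0]])

```text
time_s: 9.18
position: [0.4971, -0.1472, 0.0901]
tool_rot: [-0.0, 0.778, 0.628, 0.0]
wrist_force: [1.0, 0.1, -2.4]
width: 0.0085
grasp_force: 108.3
```

```bash
cat >> h.py <<'E'
def rep():
    np.set_printoptions(precision=3,suppress=True)
    s=monitor.state();c,si=np.cos(PP[2]),np.sin(PP[2]);f=s['wrist_force'];m=s['moment']
    print('t',s['time_s'],'boss',inpress(s['position'])+[137.5,0],'z',s['position'][2],'F press',c*f[0]+si*f[1],-si*f[0]+c*f[1],f[2],'M',c*m[0]+si*m[1],-si*m[0]+c*m[1],m[2],'yaw',2*np.arctan2(s['tool_rot'][2],s['tool_rot'][1])-np.pi-PP[2])
E
python3 -c "from h import *;rep()"
```

```text
t 9.1833 boss [-13.73   1.04] z 0.09008753967839472 F press -0.3000541648199838 1.005270725776519 -2.3886060437876733 M -0.022127376039464266 0.19327201333692892 -0.012279118475884115 yaw -0.0005087746905283463
```

Request:
arm_command(steps=[[[-0.04,-0.2,0],[0,0,0],0],[[-0.08,-0.4,0],[0,0,0],0],[[-0.08,-0.4,0],[0,0,0],0]])

```text
time_s: 9.43
position: [0.4965, -0.1516, 0.0901]
tool_rot: [0.0, 0.778, 0.628, -0.0]
wrist_force: [0.4, -1.3, -2.4]
width: 0.0086
grasp_force: 108.3
```

Request:
arm_command(steps=[[[-0.02,-0.1,0],[0,0,0],0],[[-0.04,-0.2,0],[0,0,0],0],[[-0.04,-0.2,0],[0,0,0],0]])

```text
time_s: 9.68
position: [0.4961, -0.1535, 0.0901]
tool_rot: [0.0, 0.778, 0.628, -0.0]
wrist_force: [0.4, -0.7, -2.7]
width: 0.0086
grasp_force: 108.3
```

Request:
arm_command(steps=[[[-0.02,-0.1,0],[0,0,0],0],[[-0.04,-0.2,0],[0,0,0],0],[[-0.04,-0.2,0],[0,0,0],0]])

```text
time_s: 9.93
position: [0.4957, -0.1556, 0.0901]
tool_rot: [0.0, 0.778, 0.628, -0.0]
wrist_force: [-0.9, 0.4, -2.3]
width: 0.0085
grasp_force: 108.3
```

```bash
python3 -c "from h import *;rep()"
```

```text
t 9.9333 boss [-5.238  1.349] z 0.09012121700806969 F press -0.2399994951600569 -0.9338795611861432 -2.335314616579854 M 0.038045454005903194 0.15667986739117531 0.02540162047019818 yaw -0.0005156535979791155
```

Request:
arm_command(steps=[[[-0.02,-0.1,0],[0,0,0],0],[[-0.03,-0.15,0],[0,0,0],0],[[-0.03,-0.15,0],[0,0,0],0]])

```text
time_s: 10.18
position: [0.4953, -0.157, 0.0901]
tool_rot: [0.0, 0.778, 0.628, -0.0]
wrist_force: [-0.1, -0.4, -2.0]
width: 0.0085
grasp_force: 108.3
```

Request:
arm_command(steps=[[[-0.02,-0.1,0],[0,0,0],0],[[-0.02,-0.1,0],[0,0,0],0],[[-0.02,-0.1,0],[0,0,0],0]])

```text
time_s: 10.43
position: [0.4952, -0.1579, 0.0901]
tool_rot: [0.0, 0.778, 0.628, -0.0]
wrist_force: [-0.7, -0.8, -1.9]
width: 0.0088
grasp_force: 108.3
```

```bash
python3 -c "from h import *;rep()"
```

```text
t 10.4333 boss [-2.832  1.363] z 0.0901122035180699 F press 0.9815535407560236 -0.5307262681095593 -1.8665606999987927 M -0.003868811386777693 0.18481783971553378 -0.02363627805263408 yaw -0.00040883110569867043
```

Request:
arm_command(steps=[[[-0.02,-0.1,0],[0,0,0],0],[[-0.02,-0.1,0],[0,0,0],0],[[-0.02,-0.1,0],[0,0,0],0]])

```text
time_s: 10.68
position: [0.495, -0.1589, 0.0901]
tool_rot: [0.0, 0.778, 0.628, -0.0]
wrist_force: [0.2, -0.5, -1.9]
width: 0.0086
grasp_force: 108.3
```

Request:
arm_command(steps=[[[-0.02,-0.1,0],[0,0,0],0],[[-0.02,-0.1,0],[0,0,0],0],[[-0.02,-0.1,0],[0,0,0],0]])

```text
time_s: 10.93
position: [0.4948, -0.1599, 0.0901]
tool_rot: [0.0, 0.778, 0.628, 0.0]
wrist_force: [-0.6, 0.6, -3.0]
width: 0.0086
grasp_force: 108.3
```

```bash
python3 -c "from h import *;rep()"
```

```text
t 10.9333 boss [-0.799  1.427] z 0.09012273544185484 F press -0.46268541745134817 -0.6906133396174566 -2.99661083320433 M -0.058185396954859636 0.16905726989260897 -0.019636824620384102 yaw -0.000427650228597809
```

Request:
arm_command(steps=[[[-0.02,-0.1,0],[0,0,0],0],[[-0.02,-0.1,0],[0,0,0],0],[[-0.02,-0.1,0],[0,0,0],0]])

```text
time_s: 11.18
position: [0.4946, -0.1609, 0.0901]
tool_rot: [0.0, 0.778, 0.628, 0.0]
wrist_force: [-0.4, 1.5, -1.8]
width: 0.0086
grasp_force: 108.3
```

Request:
arm_command(steps=[[[-0.02,-0.1,0],[0,0,0],0],[[-0.02,-0.1,0],[0,0,0],0],[[-0.02,-0.1,0],[0,0,0],0]])

```text
time_s: 11.43
position: [0.4944, -0.1619, 0.0901]
tool_rot: [0.0, 0.778, 0.628, -0.0]
wrist_force: [0.1, -0.7, -2.4]
width: 0.008
grasp_force: 108.3
```

```bash
python3 -c "from h import *;rep()"
```

```text
t 11.4333 boss [1.249 1.421] z 0.09011251210045539 F press 0.6721629705717639 0.29535165882802833 -2.408037934811968 M 0.038296937218538385 0.15475640157918275 -0.05060617409645965 yaw -0.0004305386392224886
```

Request:
arm_command(steps=[[[-0.02,-0.1,0],[0,0,0],0],[[-0.02,-0.1,0],[0,0,0],0],[[-0.02,-0.1,0],[0,0,0],0]])

```text
time_s: 11.68
position: [0.4941, -0.1629, 0.0901]
tool_rot: [0.0, 0.778, 0.628, -0.0]
wrist_force: [0.2, 0.5, -2.0]
width: 0.0083
grasp_force: 108.3
```

Request:
arm_command(steps=[[[-0.02,-0.1,0],[0,0,0],0],[[-0.02,-0.1,0],[0,0,0],0],[[-0.02,-0.1,0],[0,0,0],0]])

```text
time_s: 11.93
position: [0.494, -0.1639, 0.0901]
tool_rot: [0.0, 0.778, 0.628, 0.0]
wrist_force: [0.7, -0.1, -1.4]
width: 0.008
grasp_force: 108.3
```

```bash
python3 -c "from h import *;rep()"
```

```text
t 11.9333 boss [3.292 1.478] z 0.09012422067827051 F press -0.030302804665261363 0.7021926789296271 -1.3785967645802248 M -0.0017542541152322302 0.23275325919215822 -0.011494802594410825 yaw -0.0004581831487584509
```

Request:
arm_command(steps=[[[-0.02,-0.1,0],[0,0,0],0],[[-0.02,-0.1,0],[0,0,0],0],[[-0.02,-0.1,0],[0,0,0],0]])

```text
time_s: 12.18
position: [0.4937, -0.1649, 0.0901]
tool_rot: [-0.0, 0.778, 0.628, -0.0]
wrist_force: [-0.1, 0.5, -2.6]
width: 0.0086
grasp_force: 108.3
```

Request:
arm_command(steps=[[[-0.02,-0.1,0],[0,0,0],0],[[-0.02,-0.1,0],[0,0,0],0],[[-0.02,-0.1,0],[0,0,0],0]])

```text
time_s: 12.43
position: [0.4934, -0.1654, 0.09]
tool_rot: [-0.0, 0.778, 0.628, 0.0]
wrist_force: [-0.6, 2.0, -2.6]
width: 0.0084
grasp_force: 108.3
```

```bash
python3 -c "from h import *;rep()"
```

```text
t 12.4333 boss [4.863 1.232] z 0.09004790309965996 F press -1.8681615490177435 -0.9781325433261181 -2.565245703528291 M -0.12295984435156432 0.5612112830639554 -0.05894425672721277 yaw -0.00014034685834585225
```

Request:
arm_command(steps=[[[-0.05,0.01,0],[0,0,0],0],[[-0.08,-0.02,0],[0,0,0],0],[[-0.08,-0.02,0],[0,0,0],0],[[-0.08,-0.02,0],[0,0,0],0]])

```text
time_s: 12.77
position: [0.4929, -0.1656, 0.0901]
tool_rot: [-0.0, 0.778, 0.628, 0.0]
wrist_force: [-0.3, 2.1, -2.1]
width: 0.0084
grasp_force: 108.2
```

```bash
python3 -c "from h import *;rep()"
```

```text
t 12.7667 boss [5.124 0.82 ] z 0.09010774844121637 F press -2.0413728532833852 -0.7103354889660278 -2.149752113156477 M -0.06483455053112357 0.7304332157968952 -0.02644881060534301 yaw 0.00019620978383061427
```

Request:
arm_command(steps=[[[-0.02,-0.05,0],[0,0,0],0],[[-0.04,-0.1,0],[0,0,0],0],[[-0.04,-0.1,0],[0,0,0],0],[[-0.04,-0.1,0],[0,0,0],0]])

```text
time_s: 13.1
position: [0.4927, -0.1657, 0.0901]
tool_rot: [-0.001, 0.778, 0.628, 0.001]
wrist_force: [0.6, 5.7, -1.9]
width: 0.0083
grasp_force: 108.3
```

```bash
python3 -c "from h import *;rep();rep()"
```

```text
t 13.1 boss [5.261 0.635] z 0.09007344523365754 F press -5.7167168438373555 -0.6130296325922864 -1.8504105684745644 M 0.012332936460634436 1.2849633320491973 -0.03406193560504194 yaw 0.0011434719513623293
t 13.1 boss [5.261 0.635] z 0.09007344523365754 F press -5.7167168438373555 -0.6130296325922864 -1.8504105684745644 M 0.012332936460634436 1.2849633320491973 -0.03406193560504194 yaw 0.0011434719513623293
```

Request:
arm_command(steps=[[[-0.02,-0.03,0],[0,0,0],0],[[-0.025,-0.06,0],[0,0,0],0],[[-0.025,-0.06,0],[0,0,0],0],[[-0.025,-0.06,0],[0,0,0],0]])

```text
time_s: 13.43
position: [0.4927, -0.1657, 0.0901]
tool_rot: [-0.001, 0.778, 0.629, 0.001]
wrist_force: [1.4, 5.7, -2.7]
width: 0.0085
grasp_force: 108.3
```

```bash
python3 -c "from h import *;rep()"
```

```text
t 13.4333 boss [5.302 0.563] z 0.0900503763348979 F press -5.826641347503439 0.18240138145775253 -2.6792856942842076 M -0.06240194037643293 1.5569874051953831 -0.026288458929134235 yaw 0.0016653962565029712
```

Request:
arm_command(steps=[[[-0.01,-0.03,0],[0,0,0],0],[[-0.015,-0.05,0],[0,0,0],0],[[-0.015,-0.05,0],[0,0,0],0],[[-0.015,-0.05,0],[0,0,0],0]])

```text
time_s: 13.77
position: [0.4926, -0.1657, 0.09]
tool_rot: [-0.001, 0.778, 0.629, 0.001]
wrist_force: [2.0, 7.3, -2.3]
width: 0.0085
grasp_force: 108.3
```

```bash
python3 -c "from h import *;rep()"
```

```text
t 13.7667 boss [5.324 0.475] z 0.09002954464228752 F press -7.573509447025012 0.4084212885776999 -2.2639326238484667 M -0.03200459298610736 1.7449003091741981 -0.053027980482644094 yaw 0.0021172427417661677
```

Boss bears on both faces at about 8 N with no side force. Easing the push slightly and lowering onto the anvil.

Request:
arm_command(steps=[[[0.01,0.05,0],[0,0,0],0],[[0.015,0.08,-0.05],[0,0,0],0],[[0.015,0.08,-0.1],[0,0,0],0],[[0.015,0.08,-0.1],[0,0,0],0],[[0.015,0.08,-0.1],[0,0,0],0]])

```text
time_s: 14.18
position: [0.4926, -0.1657, 0.0891]
tool_rot: [-0.001, 0.778, 0.629, 0.001]
wrist_force: [0.7, 5.9, -1.7]
width: 0.0086
grasp_force: 108.3
```

```bash
python3 -c "from h import *;rep()"
```

```text
t 14.1833 boss [5.35  0.564] z 0.08912901596172457 F press -5.920862750777497 -0.5322624553419012 -1.6836722699740654 M 0.018957348600857737 1.3087563535217503 -0.002919260492719525 yaw 0.001479531860405281
```

Request:
arm_command(steps=[[[0,0,-0.04],[0,0,0],0],[[0,0,-0.06],[0,0,0],0],[[0,0,-0.06],[0,0,0],0],[[0,0,-0.06],[0,0,0],0]])

```text
time_s: 14.52
position: [0.4926, -0.1658, 0.0886]
tool_rot: [-0.0, 0.778, 0.629, 0.001]
wrist_force: [0.7, 6.6, -1.1]
width: 0.0087
grasp_force: 108.4
```

```bash
python3 -c "from h import *;rep()"
```

```text
t 14.5167 boss [5.391 0.562] z 0.08859230984497964 F press -6.568649162666605 -0.7210543252610112 -1.089342414620688 M -0.06239926638222029 1.2869031595827807 -0.012664965266615306 yaw 0.0013625513931649902
```

Request:
arm_command(steps=[[[0,0,-0.03],[0,0,0],0],[[0,0,-0.05],[0,0,0],0],[[0,0,-0.05],[0,0,0],0]])

```text
time_s: 14.77
position: [0.4927, -0.1658, 0.0883]
tool_rot: [-0.0, 0.778, 0.629, 0.001]
wrist_force: [0.2, 6.0, -1.0]
width: 0.0087
grasp_force: 108.6
```

```bash
python3 -c "from h import *;rep()"
```

```text
t 14.7667 boss [5.388 0.598] z 0.0882512718763323 F press -5.909226496866619 -1.0490737383281943 -0.975290932912783 M -0.08589964021623556 1.1976947824274378 -0.036299586937223446 yaw 0.0014103750874929766
```

Request:
arm_command(steps=[[[0,0,0],[0,0,0],0],[[0,0,0],[0,0,0],0.2],[[0,0,0],[0,0,0],0.35],[[0,0,0],[0,0,0],0.5],[[0,0,0],[0,0,0],0.5],[[0,0,0],[0,0,0],0.5],[[0,0,0],[0,0,0],0.5]], squeeze=20)

```text
time_s: 15.35
position: [0.4921, -0.1678, 0.0881]
tool_rot: [0.0, 0.778, 0.628, -0.0]
wrist_force: [0.5, 0.1, 0.3]
width: 0.0427
grasp_force: 0.0
```

```bash
python3 -c "from h import *;rep()"
```

```text
t 15.35 boss [7.428 0.443] z 0.08805937867337553 F press -0.2044792722957594 0.4494088170214574 0.3048329296633097 M 0.027768380860232634 0.04127383332439234 -0.004840817729813754 yaw -0.0007527608164059618
```

Released. Going straight up and back, then looking.

Request:
arm_command(steps=[[[0,0,1],[0,0,0],0.5],[[0,0,3],[0,0,0],0.5],[[0,0,6],[0,0,0],0.5],[[0,2,10],[0,0,0],0.5],[[0,5,13],[0,0,0],0.5],[[0,9,15],[0,0,0],0.5],[[0,13,16],[0,0,0],0.5],[[0,17,16],[0,0,0],0.5],[[0,21,16],[0,0,0],0.5],[[0,25,16],[0,0,0],0.5],[[0,25,16],[0,0,0],0.5],[[0,25,16],[0,0,0],0.5]])

```text
time_s: 16.35
position: [0.4918, 0.0864, 0.2486]
tool_rot: [-0.0, 0.776, 0.631, 0.001]
wrist_force: [0.3, -1.7, -0.8]
width: 0.0427
grasp_force: 0.0
```

Run:
```python
from h import *
q,e=snap('top');p,d=snap('side')
o=np.zeros((600,800,3),np.uint8);o[:540,:360]=cv2.resize(q[180:240,345:385+0],(360,540),interpolation=2);o[:500,360:]=cv2.resize(p[220:345,290:400],(440,500),interpolation=2)
cv2.imwrite('pics/c9.png',o[:,:,::-1])
cv2.imwrite('pics/c9b.png',p[:,:,::-1])
# arm of lever in depth, and guard line
np.set_printoptions(precision=4,suppress=True)
for n,d in(('side',d),('top',e)):
    c=viewer.get_calibration(n);v,u=np.mgrid[:420,:560]
    P=np.linalg.inv(c['K'])@np.stack([u.ravel()*1.,v.ravel(),np.ones(u.size)]);X=((P*d.ravel()).T-c['t'])@np.array(c['R'])
    k=np.array([inpress(x) for x in X[:,:2]]) if 0 else None
    cs,sn=np.cos(PP[2]),np.sin(PP[2]);dx,dy=X[:,0]-PP[0],X[:,1]-PP[1];bx=(cs*dx+sn*dy)*1e3;by=(-sn*dx+cs*dy)*1e3
    m=(d.ravel()>0)&(abs(by)<30)&(bx>-175)&(bx<-95)&(X[:,2]>.06)&(X[:,2]<.09)
    print(n,m.sum(),'z',X[m,2].mean(),'by=a*bx+b',np.polyfit(bx[m],by[m],1),'z slope',np.polyfit(bx[m],X[m,2]*1e3,1),bx[m].min())
```

```text
side 144 z 0.07153255542364262 by=a*bx+b [ 0.0156 -0.3512] z slope [ 0.037  76.3291] -158.21435534456037
top 68 z 0.07359006211908377 by=a*bx+b [0.0041 1.7682] z slope [-0.017  71.4087] -161.38712031936944
```

View pics/c9.png

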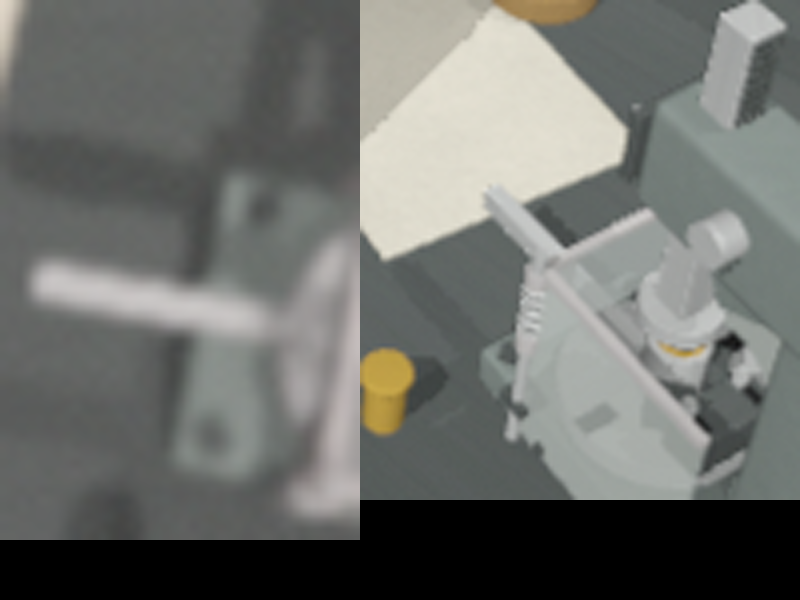

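The boss (side crop (680,355)) stands under the ram pad in the vee and the guard is shut over the arm. The arm is straight out to within 0.02 rad and flat, and the free end puts the boss at x ≈ +5 mm. Nothing touches the robot, so I hand in.

```bash
python3 -c "from h import *;print(hand_in())"
```

```text
the job is handed in; nothing more can be done
None
```

The lever is loaded and the job is handed in (the hand-in returned no verdict): boss pushed home in the vee at about 8 N and about 5 mm deep of nominal, arm straight out, flat and released, and guard shut by eye in the last pictures.

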